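# Cover the pots of the dressing station

### The arm

A 6-joint arm with a two-finger parallel gripper is mounted at the origin on a cart in front of the work surface, level with it; the furniture and walls round the work are solid. World frame = base frame: x ahead of the robot, y to its left, z up, the work surface at z = 0. Lengths are in mm, angles in rad, forces in N, time in s.
With the tool pointing down it reaches from about 250 to 800 mm from the base axis. Payload 8.5 kg.
Tool frame: the origin (TCP) lies at the very end of the fingers, on their centre line; the grasp point (between the pads) lies 19 mm behind it; z points along the fingers, y is the line along which they close (so a half turn about z gives the same grasp; the last joint's range is limited). The gripper opens to 85 mm and grips with 20 to 120 N. Pads are 22 mm wide; open, the fingers measure 114 mm over their backs; the gripper's body (76 mm by 85 mm) begins 54 mm behind the grasp point. The pads swing forward as they close: fully open they stand 13 mm farther back than shut.
Start: joints at [-1.171, 0.238, -0.013, 1.319, 0, 1.571], TCP at [204.329, -483.558, 231.276] pointing down, gripper open.
Joint ranges: [-2.66, 2.66], [-1.03, 1.9], [-1.14, 1.46], [-1.82, 2.27], [-1.45, 1.34], [-3.14, 3.14]. Speed limits (rad/s): [2.22, 2.22, 2.79, 3.14, 3.14, 3.14].

### API

Orientations are given as [roll, pitch, yaw] about the fixed x, y, z axes, in that order (R = Rz(yaw) Ry(pitch) Rx(roll)).
In Python, from workcell import * gives the robot as it stands. The module is installed in compiled form; this text tells all that it offers.
- The arm moves only by the tool jog_arm, never from a script. Its argument "motion" is a list of rows, each a list of 4 numbers: the shift along the world's x, y, z each as a share of 20 mm, from -1 to 1, then the turn about the world's z as a share of 10 degrees, from -1 to 1. In form: [[tx, ty, tz, twist], ...]. A call has 1 to 10 rows; each row shifts and turns the commanded pose from where the row before left it; what a row does not reach is not made up. A row lasts 1/8 s, in which the tool goes at most 62.5 mm and 10.7 degrees, less where a joint would pass 70% of its speed; a pose out of reach is approached as far as the arm can. A call with a number of a shift or a turn outside -1 to 1 is refused whole. A call with a gripper value outside its range is refused whole. "jaw" is the opening, from -1 (shut) to 1 (fully open), set as the call begins (left out, the last holds). The fingers move at their own pace and stop on an object; "grip_force" is the grip in N (left out, the last holds). Time passes only in rows, so rows that do not move let the fingers close. It gives the time, the measured TCP pose, the force, the opening and the grip force at its end, in the units of the state.
- state(): the state, without advancing time (a new reading comes with each control period).
- read_camera(name): name is "scene" or "top" or "wrist"; returns a dict with "img" (400x640x3 uint8, red, green, blue), "fx", "fy", "cx", "cy" (pixels), "extrinsics" (4x4, takes a point from world to camera coordinates); the wrist camera has in their place "T_tool_cam" (4x4, takes a point from camera to tool coordinates, whose origin is the TCP and whose axes are the flange's). Camera axes: x right, y up, looking along -z (the intrinsics and any distortion apply to the point x, -y, -z); pixel columns grow to the right and rows downward; lengths in mm; the calibration is good to about 2 mm. A picture is of the moment at which its call begins: read the wrist's pose just before it. There is no depth.
- close_job(): hands the job in; it is judged then, once.
The state is a dict: "time_s": time; "joints": joint angles; "joint_velocities": joint speeds; "joint_torque": joint torques, N m; "ee_pos": TCP position; "tool_rot": TCP orientation; "force": force on the tool from outside, world axes, zero at the start; "wrist_torque": the same for the moment, N m; "opening": finger opening in mm; "grip_force": force on a finger pad.
Only numpy, scipy, OpenCV 4.12 (cv2) and the standard library are available. Lean on these libraries where they do the work, as an engineer would, in place of code of your own. Each camera call takes 0.05 s, during which the arm holds its last target. There are 200 camera calls.

### The job

Service is over: cover the two open pots of the dressing station. Slide each of the two lids along the deck onto the pot that it fits, until it drops fully home in the mouth; keep the lids down on the deck rather than lifting them, so that they do not drip about, and do not disturb the ramekin and the spice jar on the station's ledge.

Things in the scene. Friction and masses are not known exactly. Their poses are not given: they have to be found in the camera images.
- large_lid: Loose round polished steel lid without handle, 148 mm across, 20 mm high, rim up on the front strip of the deck. Origin: centre of its underside; z up. A bevelled boss beneath (95 mm wide at the bottom, 112 mm at 7 mm up) enters the mouth; home, the origin is 7 mm below the deck. Inside the 10 mm rim the flat top, 134 mm wide, 10 mm up, takes closed fingertips. Slides across the small mouth.
- small_lid: Loose round polished steel lid without handle, 116 mm across, 20 mm high, rim up on the front strip of the deck. Origin: centre of its underside; z up. A bevelled boss beneath (63 mm wide at the bottom, 80 mm at 7 mm up) enters the mouth; home, the origin is 7 mm below the deck. Inside the 10 mm rim the flat top, 102 mm wide, 10 mm up, takes closed fingertips. Sinks into the large mouth.
- large_mouth (a point): Centre of the large pot's round mouth, 118 mm wide, at deck level; pot 67 mm deep, flush, no raised rim; its place (left or right) varies. As its centre passes the edge, the large lid noses down into the mouth, slipping from a finger inside its front rim, and stops 20 to 30 mm short; push its raised tail on (under 15 N) and it drops, with 3 to 5 mm play. A light press levels it if it hangs.
- small_mouth (a point): Centre of the small pot's round mouth, 86 mm wide, at deck level; pot 67 mm deep, flush, no raised rim; its place (left or right) varies. As its centre passes the edge, the small lid noses down into the mouth, slipping from a finger inside its front rim, and stops 20 to 30 mm short; push its raised tail on (under 15 N) and it drops, with 3 to 5 mm play. A light press levels it if it hangs.
- station: Fixed low steel dressing station, 375 mm deep, 334 wide. Origin: on the worktop, 160 mm behind its front edge, midway; x away from the robot, z up. Deck 90 mm up: front strip (x -160 to -20 mm), two flush plates with the pots (mouths at x 60, y 80 and -80), ledge (x 140 to 215). Edge 5 mm above the deck at front and sides. A chip cutter, up to 362 mm high, stands left of it.
- ramekin_2: Loose brown glazed ramekin, 69 mm across, 34 mm high, standing on the ledge behind the pots; bystander. Origin: centre of its underside.
- spice_jar_0: Loose spice jar with black cap, 44 mm across, 99 mm high, standing on the ledge behind the pots; bystander. Origin: centre of its underside.

How it is judged (in metres and radians):
At the end, for the whole second after the job is handed in: The large lid lies in the large pot's mouth and the small lid in the small pot's: each centred within 7 mm, level within 2.5 degrees, dropped until it rests flat on the deck round the mouth (origin 5 to 9.5 mm below the deck), and at rest (horizontal distance between large_lid and large_mouth below 0.007 m and z of large_lid in the frame of large_mouth between -0.0095 and -0.005 m and angle between each of large_lid, small_lid's own z axis and vertical below 0.045 rad and linear speed of each of large_lid, small_lid below 0.02 m/s and horizontal distance between small_lid and small_mouth below 0.007 m and z of small_lid in the frame of small_mouth between -0.0095 and -0.005 m); the robot touches nothing.
It fails at once if a lid is lifted more than 30 mm above the deck (z of any of large_lid, small_lid in the frame of station above 0.12 m).
It fails at once if the ramekin or the spice jar is shoved more than 30 mm or tipped more than 30 degrees (distance of any of ramekin_2, spice_jar_0 from where it was at the start of the episode above 0.03 m or angle between any of ramekin_2, spice_jar_0's own z axis and vertical above 0.52 rad).
It also fails if it takes over 64 s, if anything falls off the work surface, if the arm or the gripper's body presses on something with over 40 N, if the wrist force passes 120 N, or if a joint passes its speed limit or range.

## Working session

There is one attempt and no reset: what is moved stays moved. The work goes in short steps, Python scripts to look and compute and a tool call to move; the robot and the scene stay as the last step left them, time stands still between calls to the robot, and variables do not carry over. Pictures are saved under pics/ and viewed, at most 10 in all, crops included, and the job is handed in when it is done.

Besides the shell and the picture viewer there is one more tool, called after "Request:" in YAML: its name, and indented under it one key for each argument. jog_arm: Moves the arm, as the interface text tells. Its arguments: {"type":"object","properties":{"motion":{"type":"array"},"jaw":{"type":"number"},"grip_force":{"type":"number"}},"required":["motion"]}

```bash
mkdir -p pics; python3 - <<'E'
from workcell import *
import cv2,numpy as np
for n in ("top","scene"):
    c=read_camera(n); cv2.imwrite(f"pics/{n}0.png",c["img"][:,:,::-1])
    print(n,{k:(np.round(v,4).tolist()) for k,v in c.items() if k!="img"})
print(state())
E
```

```text
top {'fx': 446.9391, 'fy': 446.9391, 'cx': 323.0304, 'cy': 195.8385, 'extrinsics': [[0.0013, -1.0, 0.0005, -287.6316], [0.9981, 0.0014, 0.0617, -563.9299], [-0.0617, 0.0004, 0.9981, -897.725], [0.0, 0.0, 0.0, 1.0]]}
scene {'fx': 361.8814, 'fy': 361.8814, 'cx': 319.3522, 'cy': 196.6195, 'extrinsics': [[0.8945, -0.447, 0.005, -625.7037], [0.3374, 0.6824, 0.6485, -70.6158], [-0.2933, -0.5784, 0.7612, -902.6067], [0.0, 0.0, 0.0, 1.0]]}
{'time_s': 0.1, 'joints': array([-1.17102514e+00,  2.38721737e-01, -1.41895364e-02,  1.31917285e+00,
        6.15129343e-05,  1.57080383e+00]), 'joint_velocities': array([ 0.00010518, -0.00102503,  0.00032297, -0.00149173,  0.00040228,
       -0.00090527]), 'joint_torque': array([-1.82486081e-03, -5.39718819e+01,  3.46998954e+01,  1.34650499e-02,
       -5.94117114e-05,  3.00103034e-05]), 'ee_pos': array([ 204.20648733, -483.25356258,  230.73377579]), 'tool_rot': array([-3.14030486e+00, -6.15032147e-05,  3.99763597e-01]), 'force': array([ 1.46325305, -0.44749462, -0.22867386]), 'wrist_torque': array([-0.0267092 ,  0.00462479, -0.0465912 ]), 'grip_force': 0.0, 'opening': 85.25289884082582}
```

View pics/top0.png

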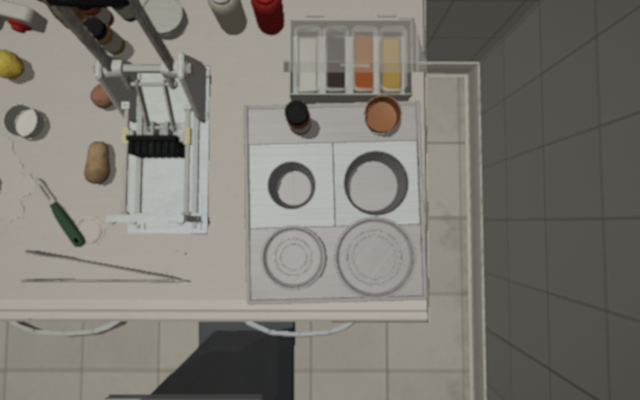

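View pics/scene0.png

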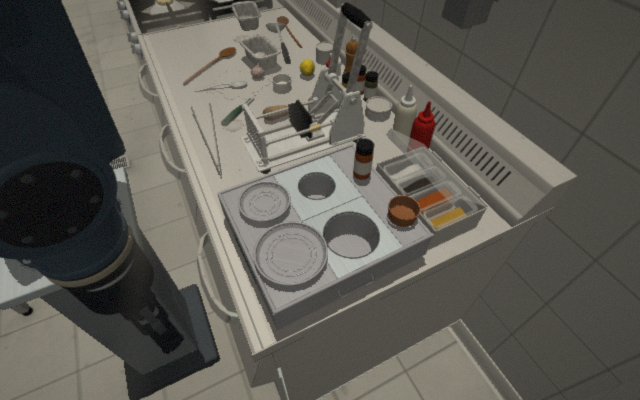

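The top view shows the small lid at (294,257) in front of the small mouth (291,185), which is on the left. The large lid at (375,258) is in front of the large mouth (376,183), on the right. The spice jar is at (298,117) and the ramekin at (382,115). Next I'll fit circles at the known heights.

```bash
cat > h.py <<'E'
from workcell import *
import cv2,numpy as np
from scipy.optimize import minimize
def proj(c,P):
    P=np.atleast_2d(P); E=c["extrinsics"]; q=P@E[:3,:3].T+E[:3,3]
    return np.c_[c["fx"]*q[:,0]/-q[:,2]+c["cx"], c["fy"]*-q[:,1]/-q[:,2]+c["cy"]]
def unproj(c,uv,z):
    E=c["extrinsics"]; R=E[:3,:3]; o=-R.T@E[:3,3]
    d=R.T@np.array([(uv[0]-c["cx"])/c["fx"],-(uv[1]-c["cy"])/c["fy"],-1])
    return o+d*(z-o[2])/d[2]
A=np.linspace(0,2*np.pi,180,endpoint=False)
def circ(x,y,z,r): return np.c_[x+r*np.cos(A),y+r*np.sin(A),0*A+z]
def gradimg(c):
    g=cv2.GaussianBlur(cv2.cvtColor(c["img"],cv2.COLOR_RGB2GRAY).astype(np.float32),(0,0),1.0)
    return np.hypot(cv2.Sobel(g,5,1,0),cv2.Sobel(g,5,0,1))
def fit(c,uv0,z,r,box=14):
    G=np.minimum(gradimg(c),60); x0=unproj(c,uv0,z)
    def f(p):
        u=proj(c,circ(p[0],p[1],z,r)).astype(np.float32)
        return -cv2.remap(G,u[:,:1],u[:,1:],1).mean()
    g=[(f((x0[0]+a,x0[1]+b)),x0[0]+a,x0[1]+b) for a in np.arange(-box,box+1,2) for b in np.arange(-box,box+1,2)]
    m=min(g); s=minimize(f,m[1:],method="Nelder-Mead"); return s.x,-s.fun
E
cat > a.py <<'E'
from h import *
import sys
c=read_camera("top"); im=c["img"][:,:,::-1].copy(); big=cv2.resize(im,None,fx=3,fy=3,interpolation=2)
for n,uv,z,r in [("Lm",(376,183),90,59),("Sm",(291,185),90,43),("Ll",(375,258),110,74),("Sl",(294,257),110,58)]:
    p,s=fit(c,uv,z,r); print(n,p.round(1),round(s,1))
    cv2.polylines(big,[(proj(c,circ(*p,z,r))*3+1).astype(int)],True,(0,0,255),1)
for uv in [(248,107),(421,105),(425,300),(249,302)]: print(unproj(c,uv,92).round(1))
cv2.imwrite("pics/fit.png",big[270:930,700:1300])
E
python3 a.py; python3 -c "
import cv2;i=cv2.imread('pics/fit.png');cv2.imwrite('pics/fit.png',i[:600])"
```

```text
Lm [ 583.7 -385.7] 60.0
Sm [ 579.6 -227.7] 60.0
Ll [ 448.5 -380.6] 52.7
Sl [ 446.8 -235.3] 58.8
[ 729.  -143.8   92. ]
[ 733.3 -473.2   92. ]
[ 366.5 -476.2   92. ]
[ 362.4 -149.9   92. ]
```

View pics/fit.png

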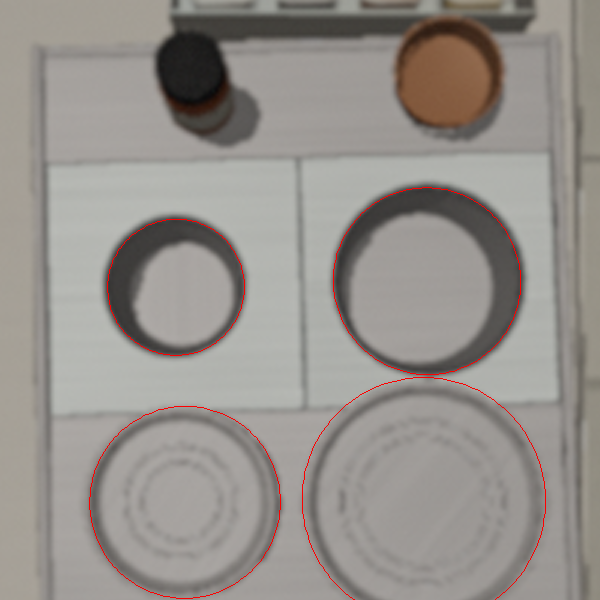

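The mouth fits are good. The large lid's circle caught the wrong edge, so I'll refit it on the rim ring. Meanwhile I'll approach behind the large lid with half-open fingers, to push it from behind with two fingers.

Request:
jog_arm:
  motion:
    - [0.9, 0.73, -0.5, -0.3]
    - [0.9, 0.73, -0.5, -0.3]
    - [0.9, 0.73, -0.5, -0.3]
    - [0.9, 0.73, -0.5, -0.3]
    - [0.9, 0.73, -0.5, -0.3]
    - [0.9, 0.73, -0.5, -0.3]
    - [0.9, 0.73, -0.5, -0.34]
    - [0, 0, 0, 0]
    - [0, 0, 0, 0]
    - [0, 0, 0, 0]
  jaw: 0.4

```text
time_s: 1.4
ee_pos: [329.9, -382.0, 161.6]
tool_rot: [3.141, -0.0, 0.026]
force: [0.1, 0.5, 0.5]
opening: 59.5
grip_force: 0.0
```

```bash
cat > b.py <<'E'
from h import *
c=read_camera("top")
for n,uv,z,rs in [("Ll",(376,259),110,range(64,77)),("Sl",(294,257),110,range(48,61))]:
    for r in rs:
        p,s=fit(c,uv,z,r,8); print(n,r,p.round(1),round(s,1))
c=read_camera("scene"); cv2.imwrite("pics/s1.png",cv2.resize(c["img"][100:400,100:500,::-1],None,fx=2,fy=2))
E
python3 b.py
```

```text
Ll 64 [ 446.7 -380.5] 59.8
Ll 65 [ 447. -380.] 59.5
Ll 66 [ 446.7 -380.3] 54.3
Ll 67 [ 449.3 -376.8] 53.6
Ll 68 [ 448.8 -375.7] 54.0
Ll 69 [ 448.7 -375.4] 53.3
Ll 70 [ 453.3 -379.2] 52.2
Ll 71 [ 446.6 -381.3] 56.1
Ll 72 [ 446.6 -380.8] 56.4
Ll 73 [ 447.9 -380.2] 55.6
Ll 74 [ 448.5 -380.6] 52.9
Ll 75 [ 448.7 -380.8] 47.3
Ll 76 [ 445.5 -382.2] 41.6
Sl 48 [ 447.2 -232.7] 60.0
Sl 49 [ 446.8 -231.6] 60.0
Sl 50 [ 446.9 -231.7] 58.7
Sl 51 [ 449.9 -228.5] 53.8
Sl 52 [ 449.4 -227.2] 54.6
Sl 53 [ 445.5 -226.4] 55.5
Sl 54 [ 445.8 -226.2] 54.8
Sl 55 [ 446.9 -240.7] 56.2
Sl 56 [ 446.9 -240.1] 55.6
Sl 57 [ 447.2 -239. ] 54.5
Sl 58 [ 446.7 -235.3] 58.8
Sl 59 [ 447.3 -235.1] 58.7
Sl 60 [ 447.  -234.1] 57.2
```

View pics/s1.png

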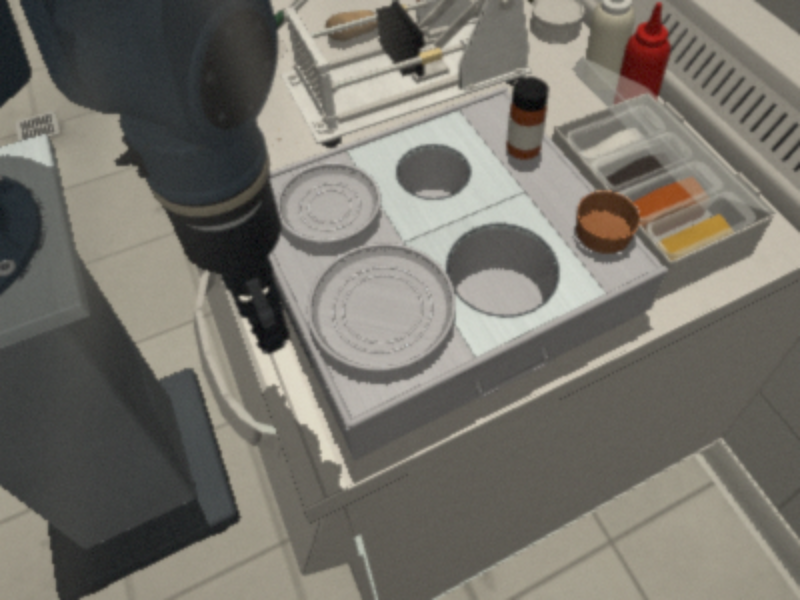

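Large lid centre is about (447,-380) and small lid about (447,-234). The scene view shows the gripper behind the station front, at crop pixel (265,320). I'll descend over the front edge and start pushing.

Request:
jog_arm:
  motion:
    - [0, 0, -0.8, 0]
    - [0, 0, -0.8, 0]
    - [0, 0, -0.8, 0]
    - [0, 0, -0.8, 0]
    - [0.8, 0, 0, 0]
    - [0.6, 0, 0, 0]
    - [0.4, 0, 0, 0]
    - [0.4, 0, 0, 0]
    - [0.4, 0, 0, 0]
    - [0.4, 0, 0, 0]

```text
time_s: 2.75
ee_pos: [390.8, -381.4, 97.4]
tool_rot: [-3.142, 0.0, 0.026]
force: [-0.9, -0.4, 0.8]
opening: 59.9
grip_force: 0.6
```

```bash
python3 - <<'E'
from h import *
c=read_camera("top"); cv2.imwrite("pics/t2.png",cv2.resize(c["img"][80:330,200:480,::-1],None,fx=2.4,fy=2.4))
for r in (64,65,71,72,73): print(r,fit(c,(376,255),110,r,16))
print(state()["force"])
E
```

```text
64 (array([ 471.3884933 , -380.50118574]), np.float64(59.25570297241211))
65 (array([ 471.41083024, -380.22442714]), np.float64(58.89290237426758))
71 (array([ 476.32078938, -383.57755253]), np.float64(51.52747344970703))
72 (array([ 472.96122185, -380.69233731]), np.float64(54.20636749267578))
73 (array([ 463.6659293 , -383.77611239]), np.float64(44.11903762817383))
[ 1.25249917  0.3303324  -0.10396267]
```

View pics/t2.png

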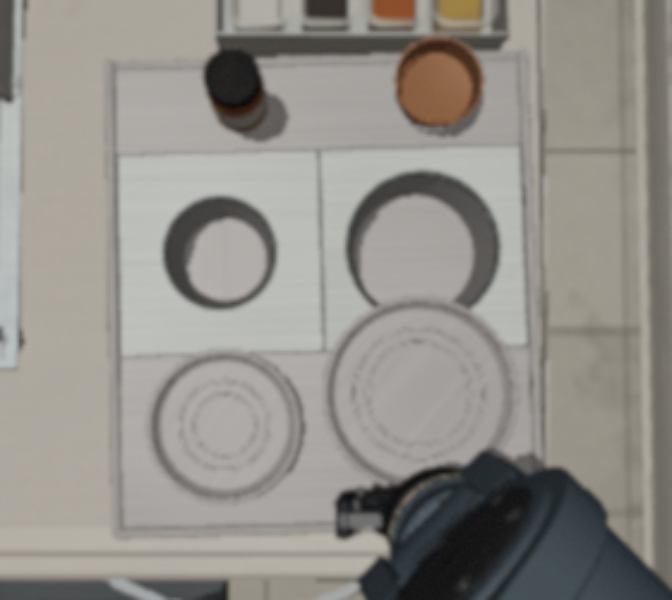

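The lid slides ahead of the two fingers, now centred at about (471,-380). I'll lower slightly and keep pushing, easing y toward the mouth.

Request:
jog_arm:
  motion:
    - [0, 0, -0.2, 0]
    - [0.4, -0.03, 0, 0]
    - [0.4, -0.03, 0, 0]
    - [0.4, -0.03, 0, 0]
    - [0.4, -0.03, 0, 0]
    - [0.4, -0.03, 0, 0]
    - [0.4, -0.03, 0, 0]
    - [0.4, -0.03, 0, 0]
    - [0.4, -0.03, 0, 0]
    - [0.2, 0, 0, 0]

```text
time_s: 4.05
ee_pos: [458.9, -386.2, 93.2]
tool_rot: [-3.142, -0.0, 0.026]
force: [-1.3, 0.2, 1.0]
opening: 59.9
grip_force: 0.6
```

Request:
jog_arm:
  motion:
    - [0.3, 0, 0, 0]
    - [0.3, 0, 0, 0]
    - [0.3, 0, 0, 0]

```text
time_s: 4.42
ee_pos: [476.9, -386.2, 93.3]
tool_rot: [-3.142, -0.0, 0.026]
force: [0.7, 1.0, -0.0]
opening: 59.7
grip_force: 0.0
```

Request:
jog_arm:
  motion:
    - [0.2, 0, 0, 0]
    - [0.2, 0, 0, 0]
    - [0.2, 0, 0, 0]

```text
time_s: 4.8
ee_pos: [488.4, -386.1, 93.2]
tool_rot: [-3.141, 0.0, 0.026]
force: [-1.8, 0.9, 0.1]
opening: 59.3
grip_force: 0.8
```

Request:
jog_arm:
  motion:
    - [0.2, 0, 0, 0]
    - [0.2, 0, 0, 0]
    - [0.2, 0, 0, 0]
    - [0.1, 0, 0, 0]

```text
time_s: 5.3
ee_pos: [503.0, -386.2, 93.4]
tool_rot: [-3.142, -0.001, 0.027]
force: [-0.7, -0.3, -0.0]
opening: 59.6
grip_force: 0.0
```

```bash
cat > v.py <<'E'
from h import *
import sys
a=read_camera("top")["img"][90:320,230:450,::-1]; b=read_camera("scene")["img"][140:370,190:480,::-1]
f=lambda i,k:cv2.resize(i,None,fx=k,fy=k,interpolation=2)
cv2.imwrite(sys.argv[1],f(np.hstack([a,b]),1.56)); print(state()["force"].round(1))
E
python3 v.py pics/t3.png
```

```text
[ 0.4 -0.3 -0.5]
```

View pics/t3.png

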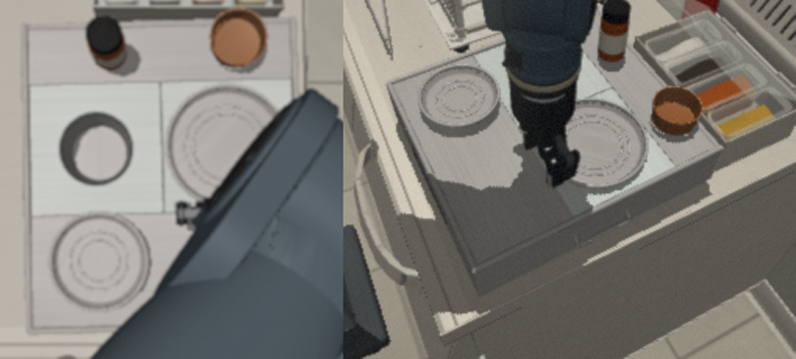

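The large lid looks home in the right mouth. I'll back off toward the small lid, then verify.

Request:
jog_arm:
  motion:
    - [-0.5, 0, 0, 0]
    - [-0.5, 0, 0.6, 0]
    - [-0.7, 0.5, 1, 0]
    - [-1, 1, 1, 0]
    - [-1, 1, 0.9, 0]
    - [-1, 1, 0, 0]
    - [-1, 1, 0, 0]
    - [-1, 1, 0, 0]
    - [-1, 1, 0, 0]
    - [-0.5, 1, 0, 0]

```text
time_s: 6.65
ee_pos: [336.8, -235.5, 164.2]
tool_rot: [3.141, -0.001, 0.025]
force: [0.5, 0.0, 0.2]
opening: 60.0
grip_force: 0.0
```

```bash
python3 v.py pics/t4.png; python3 - <<'E'
from h import *
c=read_camera("top")
for z,r in ((103,64),(103,65),(103,72),(103,73),(103,74)): print(r,fit(c,(376,180),z,r,10))
E
```

```text
[0.1 0.  0.1]
64 (array([ 582.36197406, -383.72973427]), np.float64(59.87801742553711))
65 (array([ 582.79222551, -383.24869373]), np.float64(59.633609771728516))
72 (array([ 581.91310898, -384.3788291 ]), np.float64(58.04349136352539))
73 (array([ 582.57709362, -384.71542451]), np.float64(58.04844665527344))
74 (array([ 581.8746435 , -384.48795176]), np.float64(57.11012268066406))
```

View pics/t4.png

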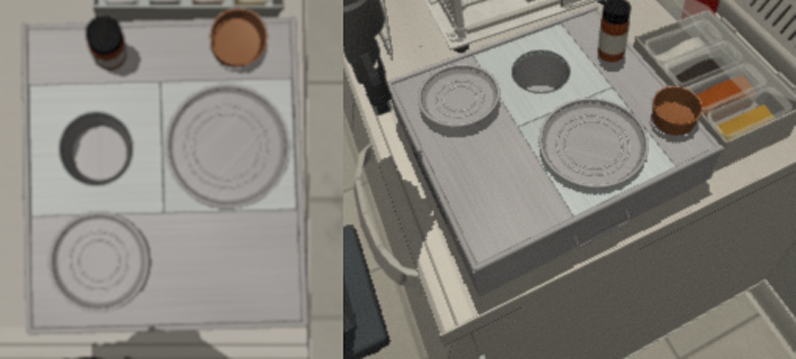

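The large lid is home: centre about (582.4,-384) against the mouth at (583.7,-385.7), and it looks level. Now the small lid.

Request:
jog_arm:
  motion:
    - [0, 0, -0.84, 0]
    - [0, 0, -0.84, 0]
    - [0, 0, -0.83, 0]
    - [0, 0, -0.83, 0]
    - [1, 0, 0, 0]
    - [0.8, 0, 0, 0]
    - [0.4, 0, 0, 0]
    - [0.4, 0, 0, 0]
    - [0.4, 0, -0.2, 0]
    - [0.4, 0, 0, 0]

```text
time_s: 8.05
ee_pos: [406.5, -236.0, 92.2]
tool_rot: [-3.141, 0.001, 0.026]
force: [-0.4, -0.1, -0.2]
opening: 59.9
grip_force: 0.3
```

Request:
jog_arm:
  motion:
    - [0.4, 0.04, 0, 0]
    - [0.4, 0.04, 0, 0]
    - [0.4, 0.04, 0, 0]
    - [0.4, 0.04, 0, 0]
    - [0.4, 0.04, 0, 0]
    - [0.4, 0.04, 0, 0]
    - [0.4, 0.04, 0, 0]
    - [0.4, 0.03, 0, 0]

```text
time_s: 9.05
ee_pos: [470.9, -229.9, 92.5]
tool_rot: [-3.141, -0.0, 0.026]
force: [0.3, -0.6, -0.2]
opening: 59.3
grip_force: 0.3
```

```bash
python3 - <<'E'
from h import *
c=read_camera("top")
for r in (48,49,50,58): print(r,fit(c,(293,215),110,r,20))
print(state()["ee_pos"],state()["force"])
E
```

```text
48 (array([ 534.24482702, -228.82793367]), np.float64(41.12737274169922))
49 (array([ 533.33986436, -228.21094121]), np.float64(40.401859283447266))
50 (array([ 532.26671693, -227.82884615]), np.float64(39.502166748046875))
58 (array([ 533.68475194, -230.62394297]), np.float64(38.872615814208984))
[ 471.94592867 -229.99576206   92.53969063] [ 1.20201715 -0.70442935  0.68517772]
```

Tracking as predicted, with the offset at about 62 mm. I'll push on to TCP x ≈ 517.

Request:
jog_arm:
  motion:
    - [0.3, 0, 0, 0]
    - [0.3, 0.03, 0, 0]
    - [0.3, 0.03, 0, 0]
    - [0.3, 0, 0, 0]

```text
time_s: 9.6
ee_pos: [494.8, -228.7, 92.5]
tool_rot: [-3.142, -0.0, 0.026]
force: [0.2, 0.0, -0.2]
opening: 60.0
grip_force: 0.0
```

Request:
jog_arm:
  motion:
    - [0.2, 0, 0, 0]
    - [0.2, 0, 0, 0]
    - [0.2, 0, 0, 0]
    - [0.2, 0, 0, 0]
    - [0.2, 0, 0, 0]
    - [0, 0, 0, 0]

```text
time_s: 10.35
ee_pos: [514.6, -228.8, 92.4]
tool_rot: [-3.142, -0.0, 0.026]
force: [-1.6, 0.8, -1.2]
opening: 59.9
grip_force: 0.6
```

Request:
jog_arm:
  motion:
    - [-0.5, 0, 0, 0]
    - [-0.5, 0, 0.6, 0]
    - [-0.7, 0, 1, 0]
    - [-1, -0.5, 1, 0]
    - [-1, -0.5, 1, 0]
    - [-1, -0.5, 0.5, 0]
    - [-1, -0.5, 0, 0]
    - [-1, -0.5, 0, 0]
    - [-1, -0.5, 0, 0]
    - [0, 0, 0, 0]

```text
time_s: 11.6
ee_pos: [359.0, -289.1, 175.5]
tool_rot: [3.141, -0.001, 0.024]
force: [-0.0, -0.0, 0.5]
opening: 59.6
grip_force: 0.0
```

```bash
python3 v.py pics/t5.png; python3 - <<'E'
from h import *
c=read_camera("top")
for r in (48,49,50,56,57,58): print(r,fit(c,(291,182),103,r,10))
for r in (64,73): print(r,fit(c,(376,180),103,r,10))
E
```

```text
[-0.1 -0.2 -0.7]
48 (array([ 576.40536673, -227.43365697]), np.float64(59.998512268066406))
49 (array([ 576.76062027, -226.4280077 ]), np.float64(59.99834060668945))
50 (array([ 576.94242699, -226.65363558]), np.float64(58.93513488769531))
56 (array([ 572.76769772, -232.69636291]), np.float64(56.40399169921875))
57 (array([ 575.62807884, -229.08181952]), np.float64(59.385318756103516))
58 (array([ 574.8472184 , -228.72120198]), np.float64(59.985660552978516))
64 (array([ 582.26384316, -383.72561625]), np.float64(59.88507080078125))
73 (array([ 582.49790014, -384.65651051]), np.float64(58.05023956298828))
```

View pics/t5.png

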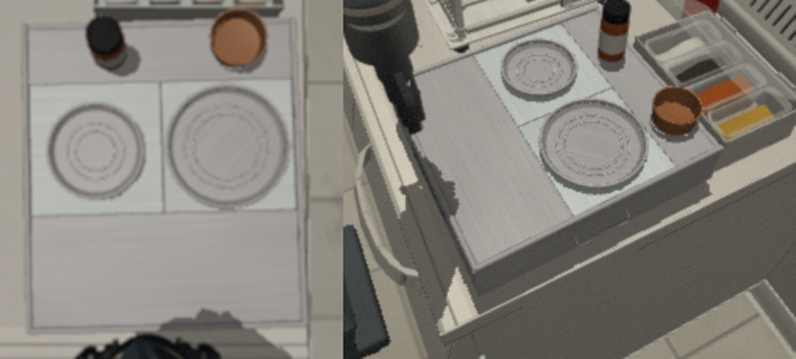

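The small lid is at about (576.5,-227.5), 3 mm short of centre but within its play. I'll nudge it the last 3 mm, then check the seating with a light press.

Request:
jog_arm:
  motion:
    - [0.94, 0.43, 0, 0]
    - [0.94, 0.43, 0, 0]
    - [0.94, 0.43, 0, 0]
    - [0.94, 0.43, -0.1, 0]
    - [0.94, 0.43, -0.2, 0]
    - [0.94, 0.43, -0.5, 0]
    - [0.94, 0.43, -0.9, 0]
    - [0, 0, -0.9, 0]
    - [0, 0, -0.9, 0]
    - [0, 0, -0.65, 0]

```text
time_s: 13.0
ee_pos: [491.8, -228.0, 89.5]
tool_rot: [-3.141, 0.002, 0.026]
force: [0.5, -0.4, 0.3]
opening: 59.7
grip_force: 0.0
```

Request:
jog_arm:
  motion:
    - [0.4, 0, 0, 0]
    - [0.4, 0, 0, 0]
    - [0.2, 0, 0, 0]
    - [0.2, 0, 0, 0]
    - [0.15, 0, 0, 0]
    - [0, 0, 0, 0]

```text
time_s: 13.75
ee_pos: [519.1, -228.6, 91.5]
tool_rot: [-3.142, -0.0, 0.026]
force: [0.1, -0.0, 0.1]
opening: 59.8
grip_force: 0.0
```

Request:
jog_arm:
  motion:
    - [-0.5, 0, 0, 0]
    - [-0.3, 0, 0.8, 0]
    - [0, 0, 1, 0]
    - [0.5, 0, 0.4, 0]
    - [1, 0, 0, 0]
    - [0.9, 0, 0, 0]
    - [0, 0, -0.5, 0]
    - [0, 0, -0.8, 0]
    - [0, 0, -0.4, 0]
    - [0, 0, 0, 0]
  jaw: -1

```text
time_s: 15.0
ee_pos: [549.8, -228.3, 100.4]
tool_rot: [-3.141, 0.002, 0.026]
force: [0.5, -0.6, -0.1]
opening: -0.3
grip_force: 0.0
```

Request:
jog_arm:
  motion:
    - [0, 0, -0.1, 0]
    - [0, 0, -0.1, 0]
    - [0, 0, 0, 0]

```text
time_s: 15.38
ee_pos: [550.9, -228.6, 97.6]
tool_rot: [3.142, -0.0, 0.026]
force: [0.4, -0.6, 0.1]
opening: -0.1
grip_force: 0.0
```

Request:
jog_arm:
  motion:
    - [0, 0, -0.1, 0]
    - [0, 0, 0, 0]

```text
time_s: 15.62
ee_pos: [550.9, -228.5, 95.4]
tool_rot: [-3.141, 0.0, 0.026]
force: [-0.1, 0.1, 0.2]
opening: 0.0
grip_force: 0.0
```

Request:
jog_arm:
  motion:
    - [0, 0, -0.08, 0]
    - [0, 0, 0, 0]

```text
time_s: 15.88
ee_pos: [550.9, -228.5, 93.7]
tool_rot: [-3.141, 0.0, 0.026]
force: [0.5, 0.1, -0.3]
opening: 0.3
grip_force: 0.0
```

Request:
jog_arm:
  motion:
    - [0, 0, -0.06, 0]
    - [0, 0, 0, 0]

```text
time_s: 16.12
ee_pos: [551.0, -228.6, 93.1]
tool_rot: [3.142, -0.0, 0.026]
force: [-1.0, 0.8, 3.5]
opening: 0.4
grip_force: 2.3
```

Contact comes at z ≈ 93, which is the expected home height. I'll do the same check on the large lid's tail.

Request:
jog_arm:
  motion:
    - [0, 0, 0.8, 0]
    - [0, 0, 0.8, 0]
    - [0, -1, 0, 0]
    - [0, -1, 0, 0]
    - [0, -1, 0, 0]
    - [0, -1, 0, 0]
    - [-0.2, -1, 0, 0]
    - [-0.2, -1, 0, 0]
    - [-0.2, -1, 0, 0]
    - [0, -0.8, 0, 0]

```text
time_s: 17.38
ee_pos: [538.5, -386.0, 124.7]
tool_rot: [-3.142, -0.0, 0.026]
force: [0.3, -0.7, -0.5]
opening: 0.1
grip_force: 0.0
```

Request:
jog_arm:
  motion:
    - [0, 0, -0.7, 0]
    - [0, 0, -0.5, 0]
    - [0, 0, -0.2, 0]
    - [0, 0, -0.05, 0]
    - [0, 0, 0, 0]

```text
time_s: 18.0
ee_pos: [539.2, -384.3, 95.9]
tool_rot: [3.142, -0.0, 0.027]
force: [-0.2, 0.6, 0.5]
opening: -0.2
grip_force: 0.0
```

Request:
jog_arm:
  motion:
    - [0, 0, -0.1, 0]
    - [0, 0, 0, 0]

```text
time_s: 18.25
ee_pos: [539.0, -384.5, 93.7]
tool_rot: [-3.142, -0.0, 0.026]
force: [-0.3, -0.7, -0.2]
opening: -0.4
grip_force: 0.0
```

The tail is no higher than home. I'll retract, take a final measurement and hand in.

Request:
jog_arm:
  motion:
    - [0, 0, 1, 0]
    - [0, 0, 1, 0]
    - [-0.8, 0, 1, 0]
    - [-1, 0, 1, 0]
    - [-1, 0, 0, 0]
    - [-1, 0, 0, 0]
    - [-1, 0, 0, 0]
    - [-1, 0, 0, 0]
    - [-1, 0, 0, 0]
    - [-1, 0, 0, 0]

```text
time_s: 19.5
ee_pos: [381.3, -384.5, 174.1]
tool_rot: [3.141, -0.0, 0.026]
force: [0.0, -0.1, -0.2]
opening: -0.0
grip_force: 0.0
```

```bash
python3 - <<'E'
from h import *
c=read_camera("top")
for r in (48,49,50,57,58): print(r,fit(c,(291,182),103,r,10))
for r in (64,65,73): print(r,fit(c,(376,180),103,r,10))
E
python3 v.py pics/t6.png
```

```text
48 (array([ 580.13421553, -227.38173014]), np.float64(59.998779296875))
49 (array([ 580.5491323 , -226.39864728]), np.float64(59.99807357788086))
50 (array([ 580.70277674, -226.52258598]), np.float64(58.979339599609375))
57 (array([ 579.74924531, -229.13943214]), np.float64(59.482757568359375))
58 (array([ 579.80763616, -229.20855376]), np.float64(59.99645233154297))
64 (array([ 582.30370823, -383.72998541]), np.float64(59.906517028808594))
65 (array([ 582.73711437, -383.25353291]), np.float64(59.695552825927734))
73 (array([ 582.56455211, -384.65874553]), np.float64(58.0869255065918))
[ 0.  -0.5  0. ]
```

View pics/t6.png

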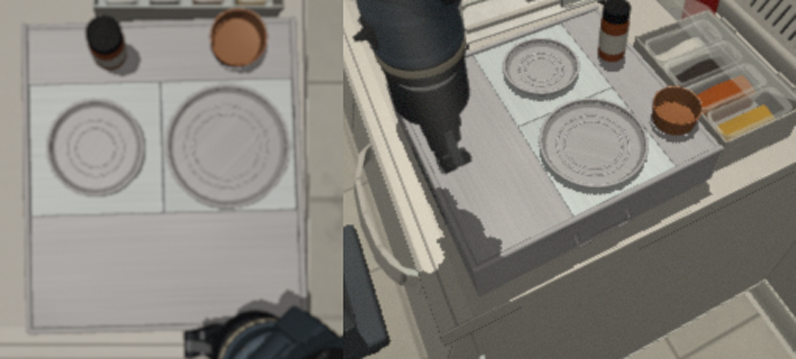

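Both lids are centred within about 2 mm and level, the ramekin and jar haven't moved, and the arm is clear.

```bash
python3 -c "from workcell import *; print(close_job())"
```

```text
the job is handed in; nothing more can be done
None
```

I slid both lids home onto their pots, each centred to about 2 mm by camera, left the ramekin and spice jar untouched, and handed the job in at about 20 s; no verdict came back.

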